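Take the electrode carriage off its leaning rod and park it

TASK

Slide the electrode carriage up and off the open end of the leaning rod - a cross pin in the rod blocks it, so feel for the angle at which its keyway lets the pin through, without forcing it - and then park it upright on the slim vertical post, slid fully down. Leave the glassware around it standing where it is and let go of the carriage.

Things in the scene. Friction and masses are not known exactly. Their poses are not given: they have to be found in the camera images.
- stand: Fixed stand: grey base plate 180 x 130 x 12 mm with a steel rod 12 mm thick leaning 0.45 rad (26 deg) from vertical, its top towards the robot's side. Origin on the rod's axis at the plate's top (12 mm above the bench); z runs up along the rod to its open end at 173 mm, y is level, x points to the rod's upper side. Up to z = 62 mm a socket 32 mm wide cases the rod; the carriage rests on it.
- rod_end (a point): The open end of the rod, on its axis; axes as the stand's.
- pin_level (a point): Point on the rod's axis, 165 mm up it, where one rigid square steel cross pin 6 x 6 mm sticks out of one side to 12.5 mm from the axis. Its direction varies and is not measured by these axes (they are the stand's): it lies anywhere up to 1.1 rad either way round the rod from where the carriage's keyway points at the start.
- carriage: Loose, on the rod: aluminium block 40 x 40 mm square, 90 mm long, about 0.25 kg, with a 14.4 mm square bore right through. Origin on the bore's axis at the lower end; z along the bore to the upper end, along the rod, within 4 deg, at the start. A black electrode arm sticks out on the -x side to 69 mm from the axis, at z = 5 to 27 mm. Its four flat sides are clear to grip near the upper end.
- carriage_top (a point): Centre of the carriage's upper face, on the bore's axis; 13 mm below the pin's axis at the start. On its +x side a keyway 8 mm wide opens from the bore to 16 mm from the axis, all through the block. It passes the pin when it points at it within about 0.1 rad; otherwise the upper face stops against the pin after about 10 mm of travel.
- park: Fixed parking post: grey base 100 x 100 x 12 mm on the bench with a vertical steel post 10 mm in diameter at its centre, rising 78 mm above the base, its last 10 mm tapering to 4 mm. Origin under the centre of the base at bench height, z up.
- park_foot (a point): The point on the post's axis at the top of the base (12 mm above the bench), where the carriage's lower end comes to rest.
- jar: Amber jar with a black lid, 64 mm in diameter, 100 mm high, standing loose. Origin under its centre.
- beaker: Glass beaker, 68 mm across, 90 mm high, standing loose beside the stand. Origin under its centre.
- reagent: Glass reagent bottle, 60 mm in diameter, 130 mm high, standing loose beside the stand. Origin under its centre.
Not all that is in view belongs to the job. Several things have the shape of the carriage; the one meant has the colours described above. Leave any yellow look-alike of the stand alone.

How it is judged:
By the outcome, as a careful person would: the job done as asked, in the order asked, and still so for the second after the job is handed in, with the robot touching nothing.
It also fails if it takes over 72 s, if anything falls off the work surface, if the arm or the gripper's body presses on something with over 40 N, if the wrist force passes 120 N, or if a joint passes its speed limit or range.

ROBOT

A 6-joint arm with a two-finger parallel gripper is mounted at the origin on the work surface. World frame = base frame: x ahead of the robot, y to its left, z up, the work surface at z = 0. Lengths are in mm, angles in rad, forces in N, time in s.
With the tool pointing down it reaches from about 350 to 975 mm from the base axis. Payload 7.1 kg.
Tool frame: the origin (TCP) lies midway between the tips of the shut fingers; the grasp point (between the pads) lies ctrl.grip_point_offset behind it (ctrl.grip_point_offset is the distance from the TCP to the grasp point, in mm); z points along the fingers, y is the line along which they close (so a half turn about z gives the same grasp; the last joint's range is limited). The gripper opens to 88 mm and grips with 3 to 60 N. Pads are 20 mm wide; open, the fingers measure 115 mm over their backs; the gripper's body (75 mm by 178 mm) begins 61 mm behind the grasp point.
Start: joints at [1.132, 0.423, 1.63, -0, 1.089, -0.019], TCP at [254.704, 570.728, 222.675] pointing down, gripper open.
Joint ranges: [-3, 3], [-0.9, 2.11], [0.09, 2.58], [-1.31, 4.45], [0.11, 2.69], [-2.54, 2.54]. Speed limits (rad/s): [2.39, 2.39, 3.01, 3.14, 3.14, 3.14].

INTERFACE

Orientations are given as a rotation vector (axis times angle).
In Python, from workcell import ctrl gives the robot as it stands.
- The arm moves only by the tool apply_moves, never from a script. Its argument "targets" is a list of rows, each an object of numbers: "tx", "ty", "tz": the shift along the world's x, y, z in m; "spin": the turn about the world's z in degrees. In form: [{"tx": .., "ty": .., "tz": .., "spin": ..}, ...]. A call has exactly 8 rows; each row is the pose to reach, as a shift and turn from the pose commanded when the call began; what a row does not reach only later rows make up. A row lasts 1/10 s, in which the tool goes at most 50 mm and 8.59 degrees, less where a joint would pass 70% of its speed; a pose out of reach is approached as far as the arm can. A call with a gripper value outside its range is refused whole. "gripper" is the closure, from -1 (fully open) to 1 (shut), set as the call begins (left out, the last holds). The fingers move at their own pace and stop on an object; the grip force is fixed at half the most. Time passes only in rows, so rows that repeat a pose let the fingers close, or fill a call up. It gives the time, the measured TCP pose, the force, the opening and the grip force at its end, in the units of the state.
- ctrl.get_obs(): the state, without advancing time (a new reading comes with each control period).
- ctrl.get_image(name): name is "scene" or "top" or "wrist"; returns the picture (400x640x3 uint8, red, green, blue); there is no depth.
- ctrl.get_calibration(name): a dict with "fov_y" (degrees; the focal length in pixels is half the picture's height over the tangent of half this angle, whatever the lens; pixels are square), "cx", "cy" (the principal point, pixels), "rvec" (rotation vector, rad) and "tvec" (3), from world to camera coordinates, as OpenCV has them. Camera axes: x right, y down, z forward; pixel columns grow to the right and rows downward; lengths in mm; the calibration is good to about 2 mm. A picture is of the moment at which its call begins: read the wrist's pose just before it. get_calibration takes no time and is no camera call; for the wrist camera it gives the pose at the moment of the call.
- ctrl.close_job(): hands the job in; it is judged then, once.
Trained networks look in the newest picture that a camera, given by its name, has taken for a name from the list of things; names that differ only in an ending like _2 or _b are one class to them, and where a whole thing is asked for, a point or a joint stands for the part that bears it (a point fixed in the world has none). Each returns a list of dicts, best first, with "score" (0 to 1); they miss things now and then, are a little off and sometimes report something else, mostly with a low value. They report only what shows in the picture. A call takes as long as a camera call. They do not tell look-alikes from the thing itself.
- ctrl.outline_of(name, camera): "pixels" (400x640 bool, what is visible of it) and "box" ([left, top, right, bottom] in pixels, round what is visible of it).
- ctrl.pinpoint(name, camera): "uv" ([column, row] in pixels: a listed point, or the origin of a listed thing).
The state is a dict: "t": time; "qpos": joint angles; "qvel": joint speeds; "joint_torque": joint torques, N m; "ee_pos": TCP position; "orientation": TCP orientation; "ft_force": force on the tool from outside, world axes, zero at the start; "moment": the same for the moment, N m; "width": finger opening in mm; "grasp_force": force on a finger pad.
Only numpy, scipy, OpenCV 4.12 (cv2) and the standard library are available. Lean on these libraries where they do the work, as an engineer would, in place of code of your own. Each camera call takes 0.05 s, during which the arm holds its last target. There are 200 camera calls.

## Working session

There is one attempt and no reset: what is moved stays moved. The work goes in short steps, Python scripts to look and compute and a tool call to move; the robot and the scene stay as the last step left them, time stands still between calls to the robot, and variables do not carry over. Pictures are saved under pics/ and viewed, at most 10 in all, crops included, and the job is handed in when it is done.

Besides the shell and the picture viewer there is one more tool, called after "Request:" as a command line: name --argument value ..., lists and objects as JSON in quotes. apply_moves: Moves the arm, as the interface text tells. Its arguments: {"type":"object","properties":{"targets":{"type":"array"},"gripper":{"type":"number"}},"required":["targets"]}

```bash
ls; mkdir -p pics; python3 - <<'E'
from workcell import ctrl
import cv2,numpy as np
print(ctrl.get_obs(), ctrl.grip_point_offset)
ims=[]
for c in ["scene","top"]:
    im=ctrl.get_image(c); ims.append(im); print(c,ctrl.get_calibration(c))
    for n in ["stand","carriage","park","jar","beaker","reagent"]:
        print(n,[(round(d["score"],2),np.round(d["box"])) for d in ctrl.outline_of(n,c)][:3])
    for n in ["rod_end","pin_level","carriage","carriage_top","park_foot","park","stand"]:
        print(n,[(round(d["score"],2),np.round(d["uv"],1)) for d in ctrl.pinpoint(n,c)][:3])
    cv2.imwrite(f"pics/{c}0.png",im[:,:,::-1])
E
```

```text
pics
{'t': 0.0, 'qpos': array([ 1.13199402e+00,  4.23795776e-01,  1.63064895e+00, -5.54929193e-05,
        1.08859524e+00, -1.90217473e-02]), 'qvel': array([-0.00132772,  0.00048251, -0.00084663, -0.00152346,  0.00092329,
        0.00055913]), 'joint_torque': array([ 1.57966799e-03, -5.44631016e+01, -2.73668200e+01,  6.44223858e-02,
        2.28519947e-02, -1.24249409e-04]), 'ee_pos': array([254.50285088, 570.2557544 , 221.94595748]), 'orientation': array([-6.54460763e-01, -3.07237983e+00,  2.23144482e-03]), 'ft_force': array([-0.60749477, -0.09768161,  0.06137267]), 'moment': array([ 0.02191743,  0.030739  , -0.00279229]), 'grasp_force': 0.0, 'width': 87.56883293735486} 18.700000000000003
scene {'fov_y': 47.41228467765882, 'cx': 312.85818769186926, 'cy': 202.9837552287247, 'rvec': array([ 2.31936381,  0.67748554, -0.28698665]), 'tvec': array([-414.40153298, -126.98616894, 1515.2890096 ])}
stand [(0.85, array([338., 198., 413., 276.])), (0.84, array([261., 105., 320., 166.]))]
carriage [(0.74, array([304., 323., 346., 375.])), (0.62, array([354., 207., 392., 244.]))]
park [(0.97, arr
[... 959 characters left out ...]
([410., 145., 453., 176.])), (0.88, array([307., 134., 325., 171.]))]
park [(0.88, array([199., 160., 244., 204.]))]
jar [(0.58, array([407., 218., 437., 247.]))]
beaker [(0.67, array([249., 123., 274., 150.]))]
reagent [(0.98, array([370., 131., 394., 159.]))]
rod_end [(0.87, array([314.8, 148.5])), (0.76, array([184.6, 314. ]))]
pin_level [(0.73, array([183.5, 315.6])), (0.63, array([312.2, 145.1]))]
carriage [(0.97, array([444.4, 167.7])), (0.64, array([316.6, 142.5]))]
carriage_top [(0.84, array([415.4, 151.8])), (0.58, array([314. , 147.8]))]
park_foot [(0.9, array([220.2, 180.5]))]
park [(0.94, array([218.4, 183.4]))]
stand [(0.98, array([313.8, 139.7])), (0.71, array([206.3, 282.3]))]
```

View pics/scene0.png

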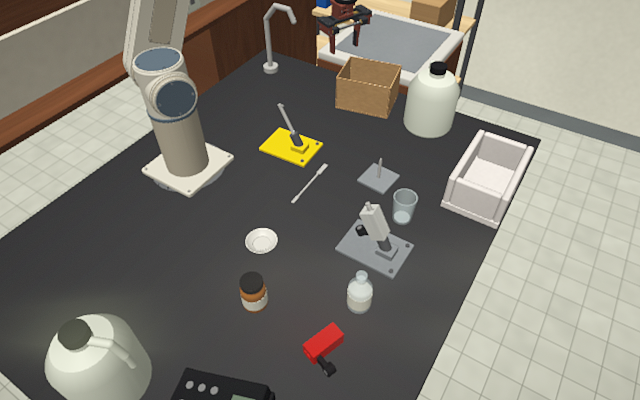

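View pics/top0.png

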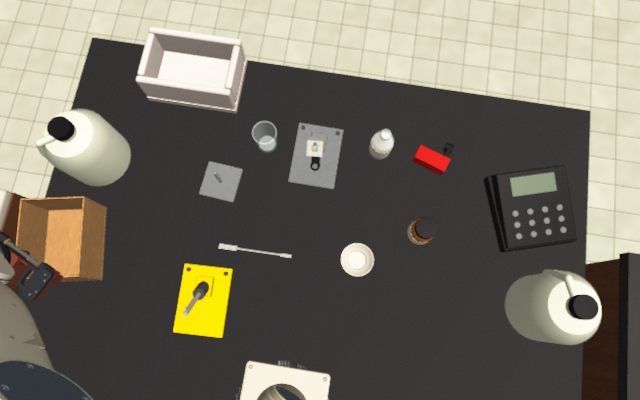

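The scene shows three candidates. The red lying look-alike is at scene (325,345) / top (432,159). The yellow stand, also a look-alike, is at scene (290,145) / top (203,300). The aluminium block with the black arm, on the grey stand, is at scene (374,222) / top (315,148), and that one matches the description. Next I'll triangulate it and check a close crop.

```bash
cat > h.py <<'E'
from workcell import ctrl
import cv2,numpy as np
def cam(c):
    k=ctrl.get_calibration(c); f=200/np.tan(np.radians(k["fov_y"])/2)
    K=np.array([[f,0,k["cx"]],[0,f,k["cy"]],[0,0,1]]); R=cv2.Rodrigues(k["rvec"])[0]
    return K,R,np.array(k["tvec"])
def proj(P,X):
    K,R,t=P; x=K@(R@np.asarray(X,float)+t); return x[:2]/x[2]
def onz(P,uv,z):
    K,R,t=P; C=-R.T@t; d=R.T@np.linalg.inv(K)@np.array([uv[0],uv[1],1.]); return C+d*(z-C[2])/d[2]
def tri(A,a,B,b):
    M=[K@np.c_[R,t] for K,R,t in (A,B)]
    x=cv2.triangulatePoints(M[0],M[1],np.array(a,float).reshape(2,1),np.array(b,float).reshape(2,1)); return (x[:3]/x[3]).ravel()
E
python3 - <<'E'
from h import *
S,T=cam("scene"),cam("top")
r=np.round
for n,a,b in [("rod_end",(370.9,204.1),(314.8,148.5)),("pin",(368.4,206.8),(312.2,145.1)),("ctop",(371.8,208.5),(314,147.8)),("stand",(387.2,251.1),(313.8,139.7)),("carr",(378.4,239.3),(316.6,142.5)),("foot",(380.4,175.2),(220.2,180.5)),("park",(378.9,177.8),(218.4,183.4))]:
    print(n,r(tri(S,a,T,b),1))
print("z:",r(onz(T,(313.8,139.7),12)),r(onz(S,(387.2,251.1),12)),r(onz(T,(314.8,148.5),167.8)),r(onz(S,(370.9,204.1),167.8)),r(onz(T,(220.2,180.5),12)),r(onz(S,(380.4,175.2),12)))
for n,u in [("jar",(422,232)),("beaker",(262,137)),("reag",(381,146))]: print(n,r(onz(T,u,60)))
# plate corner outline
for d in ctrl.outline_of("stand","top"):
    print(d["score"],cv2.minAreaRect(np.argwhere(d["pixels"])[:,::-1].astype(np.float32)))
a=cv2.resize(ctrl.get_image("scene")[150:290,320:440],None,fx=4,fy=4,interpolation=2)
b=cv2.resize(ctrl.get_image("top")[100:210,270:350],None,fx=4,fy=4,interpolation=2)
o=np.zeros((560,800,3),np.uint8); o[:560,:480]=a; o[:440,480:]=b
cv2.imwrite("pics/crop.png",o[:,:,::-1])
E
```

```text
rod_end [653.5  20.8 163. ]
pin [656.   22.9 156.9]
ctop [658.5  22.6 148.4]
stand [724.1  28.6  11. ]
carr [699.1  16.7  59.3]
foot [568.5 271.3  18.2]
park [563.  278.4  -1.2]
z: [728.  32.  12.] [721.  24.  12.] [648.  17. 168.] [659.  22. 168.] [567. 270.  12.] [568. 281.  12.]
jar [ 502. -291.   60.]
beaker [695. 171.  60.]
reag [ 721. -155.   60.]
0.93 ((314.812744140625, 155.94873046875), (46.795467376708984, 61.632198333740234), 10.12467098236084)
0.88 ((202.09092712402344, 300.43426513671875), (50.35384750366211, 71.63434600830078), 9.130176544189453)
```

View pics/crop.png

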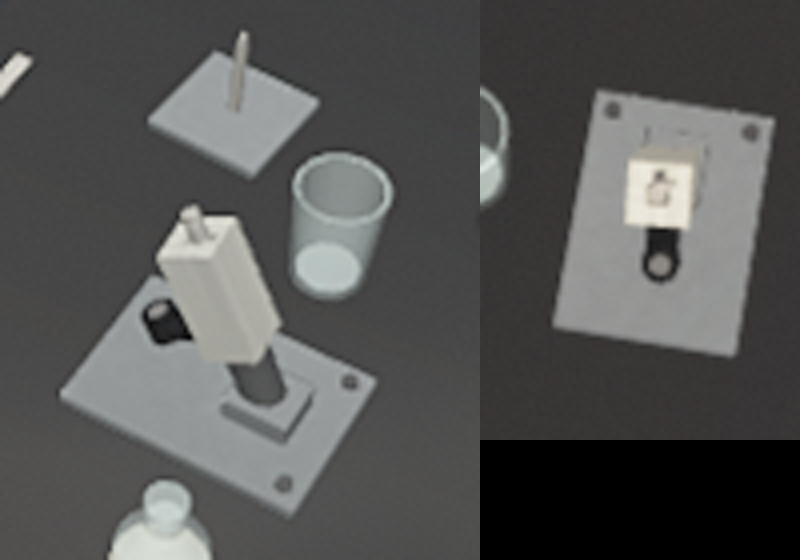

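The crop confirms it: the light aluminium block with the black arm sits on the grey leaning rod, and the rod end and pin show just above its top face. I'll move above it for a wrist view.

Request:
apply_moves --targets '[{"tx":0.02,"ty":-0.03,"tz":0.03,"spin":4},{"tx":0.045,"ty":-0.062,"tz":0.055,"spin":8},{"tx":0.07,"ty":-0.096,"tz":0.08,"spin":12},{"tx":0.095,"ty":-0.13,"tz":0.1,"spin":16},{"tx":0.12,"ty":-0.165,"tz":0.11,"spin":20},{"tx":0.146,"ty":-0.2,"tz":0.11,"spin":24},{"tx":0.172,"ty":-0.236,"tz":0.11,"spin":28},{"tx":0.2,"ty":-0.274,"tz":0.11,"spin":30}]' --gripper -1

```text
t: 2.35
ee_pos: [455.4, 295.3, 333.1]
orientation: [-0.167, 3.136, 0.001]
ft_force: [-0.0, 1.7, 0.1]
width: 87.8
grasp_force: 0.0
```

Request:
apply_moves --targets '[{"tx":0.025,"ty":-0.035,"tz":0},{"tx":0.05,"ty":-0.07,"tz":0},{"tx":0.075,"ty":-0.105,"tz":0},{"tx":0.1,"ty":-0.14,"tz":0},{"tx":0.125,"ty":-0.175,"tz":0},{"tx":0.15,"ty":-0.21,"tz":0},{"tx":0.175,"ty":-0.245,"tz":0},{"tx":0.2,"ty":-0.274,"tz":0}]'

```text
validation failed for argument at $.ta...
```

```bash
python3 - <<'E'
from h import *
T=cam("top")
c=[onz(T,u,12) for u in [(300,123),(343.75,129.5),(333.75,188.75),(288.75,181.75)]]
print(np.round(c,0)); d=c[1]+c[0]-c[2]-c[3]; print("plate heading",np.degrees(np.arctan2(d[1],d[0])))
o=ctrl.get_obs(); print(o["t"],o["ee_pos"],o["orientation"],o["qpos"])
W=cam("wrist"); print("campos",-W[1].T@W[2],W[1][2])
im=ctrl.get_image("wrist"); cv2.imwrite("pics/w1.png",im[:,:,::-1])
for n in ["rod_end","pin_level","carriage_top","carriage","stand"]:
    print(n,[(round(d["score"],2),np.round(d["uv"],1)) for d in ctrl.pinpoint(n,"wrist")][:3])
print([proj(W,p) for p in [(654,21,167.8),(659,22,149)]])
E
```

```text
[[771.  79.  12.]
 [772. -48.  12.]
 [594. -46.  12.]
 [594.  81.  12.]]
plate heading -0.7645457155009042
2.35 [455.41632212 295.31367525 333.09803413] [-1.67477012e-01  3.13639855e+00  7.35664013e-04] [ 5.53321387e-01  1.87280564e-01  1.69621773e+00  6.64195745e-05
  1.25723288e+00 -1.12418982e+00]
campos [390.40153511 288.78332226 494.62218903] [ 0.24088598  0.02704181 -0.97017663]
rod_end []
pin_level [(0.27, array([298.4, 226.9]))]
carriage_top []
carriage []
stand [(0.95, array([307.8,  49.6])), (0.65, array([296.8, 230.1]))]
[array([ 95.73195277, 312.25579029]), array([107.1467939 , 306.98590063])]
```

View pics/w1.png

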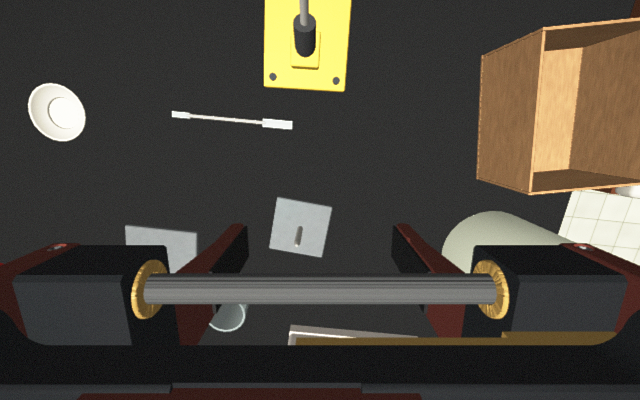

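The wrist view shows the parking post at (300,228), the yellow stand at the top and the fingers at the bottom. The stand is still out of view. I'll continue with fully filled rows.

Request:
apply_moves --targets '[{"tx":0.025,"ty":-0.03,"tz":0,"spin":0},{"tx":0.05,"ty":-0.06,"tz":0,"spin":0},{"tx":0.08,"ty":-0.1,"tz":0,"spin":0},{"tx":0.11,"ty":-0.135,"tz":0,"spin":0},{"tx":0.14,"ty":-0.17,"tz":-0.02,"spin":0},{"tx":0.17,"ty":-0.205,"tz":-0.04,"spin":0},{"tx":0.2,"ty":-0.24,"tz":-0.06,"spin":0},{"tx":0.225,"ty":-0.275,"tz":-0.075,"spin":0}]'

```text
t: 3.45
ee_pos: [680.5, 22.5, 256.1]
orientation: [0.167, -3.136, -0.001]
ft_force: [0.9, 0.8, -0.2]
width: 87.6
grasp_force: 0.0
```

```bash
python3 - <<'E'
from h import *
o=ctrl.get_obs(); print(o["t"],o["ee_pos"],o["orientation"],o["qpos"])
W=cam("wrist"); print("campos",-W[1].T@W[2],W[1])
im=ctrl.get_image("wrist"); cv2.imwrite("pics/w2.png",im[:,:,::-1])
for n in ["rod_end","pin_level","carriage_top","carriage","stand"]:
    print(n,[(round(d["score"],2),np.round(d["uv"],1)) for d in ctrl.pinpoint(n,"wrist")][:3])
print([proj(W,p) for p in [(654,21,167.8),(659,22,149)]])
cv2.imwrite("pics/w2c.png",cv2.resize(im[20:240,200:440],None,fx=2.5,fy=2.5,interpolation=2)[:,:,::-1])
E
```

```text
3.45 [680.49118189  22.53172404 256.12389229] [ 1.66642783e-01 -3.13617365e+00 -5.52211866e-04] [ 1.54773710e-02  4.74017439e-01  1.46688056e+00  3.36684342e-04
  1.20170192e+00 -1.66161213e+00]
campos [615.76066281  16.05566621 417.76923798] [[-1.07126459e-01  9.94244952e-01  9.47475298e-04]
 [ 9.65013534e-01  1.03747401e-01  2.40801486e-01]
 [ 2.39317364e-01  2.67105371e-02 -9.70573926e-01]]
rod_end [(0.78, array([321.3, 170.4]))]
pin_level [(0.88, array([323.5, 168.3])), (0.72, array([500.3, 112.6]))]
carriage_top [(0.68, array([318.2, 171.9])), (0.61, array([125.1, 192.2])), (0.18, array([98.1, 20.2]))]
carriage [(0.84, array([ 60.2, 165.2])), (0.65, array([317. , 194.1]))]
stand [(0.77, array([315.2, 205.7]))]
[array([320.30129466, 174.9250779 ]), array([320.71466875, 177.18365355])]
```

View pics/w2c.png

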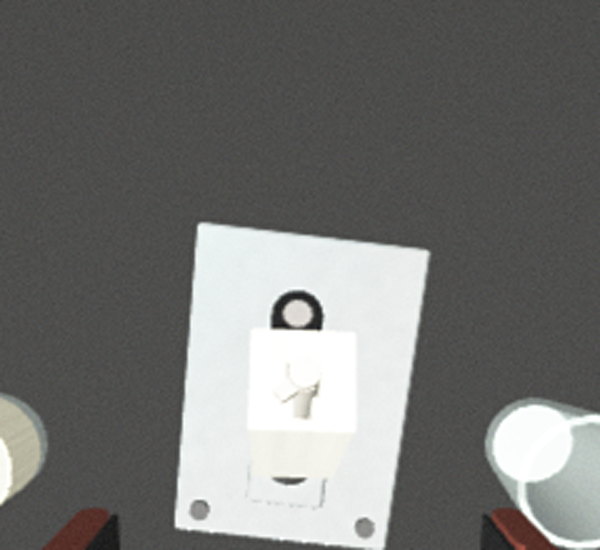

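The crop shows the carriage top at about (302,380) with its keyway pointing down (+x). A mark at (283,392) left of the rod end could be the pin, so I'll stretch the contrast to check.

```bash
python3 - <<'E'
from h import *
im=cv2.imread("pics/w2.png")[140:220,290:350].astype(float)
g=cv2.resize(im,None,fx=7,fy=7,interpolation=2)
g=np.clip((g-150)/(255-150),0,1)**2.5*255
cv2.imwrite("pics/w2d.png",g)
E
```

```text
[ WARN:0@0.111] global loadsave.cpp:1063 imwrite_ Unsupported depth image for selected encoder is fallbacked to CV_8U.
```

View pics/w2d.png

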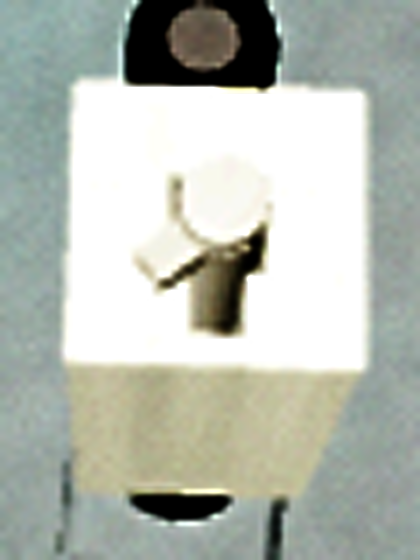

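```bash
python3 - <<'E'
from h import *
W=cam("wrist"); E=onz(W,(322.6,167.9),167.8); print("rod end",E)
px=lambda X:np.round((proj(W,X)-[290,140])*7)
for h in (0,6):
    c,s=np.cos(.45),np.sin(.45); hh=np.radians(h); H=np.array([np.cos(hh),np.sin(hh),0]); Y=np.array([-np.sin(hh),np.cos(hh),0]); Z=np.array([0,0,1])
    d=-s*H+c*Z; X=c*H+s*Z
    print(h,"stand",px(E-173*d)/7+[290,140],E-173*d, "socket top centre",px(E-111*d))
    ct=E-21*d; print("top corners",[px(ct+a*20*X+b*20*Y) for a in(1,-1) for b in(1,-1)],"keyway end mid",px(ct+16*X), "bottom +x corners",[px(ct-90*d+20*X+b*20*Y) for b in(1,-1)],"arm end",px(ct-74*d-62*X))
    for a in (-1.1,-.9,-.8,-.7,-.6,-.5,-.4):
        u=np.cos(a)*X+np.sin(a)*Y; v=-np.sin(a)*X+np.cos(a)*Y
        P=E-8*d+12.5*u
        print(a,[px(P+3*d+q*3*v) for q in(1,-1)],[px(P-3*d+q*3*v) for q in(1,-1)])
E
```

```text
rod end [646.73492052  23.72707826 167.8       ]
0 stand [315.85714286 204.42857143] [721.98395793  23.72707826  12.02265129] socket top centre [193. 387.]
top corners [array([352., 400.]), array([ 58., 369.]), array([375., 122.]), array([90., 91.])] keyway end mid [208. 356.] bottom +x corners [array([293., 506.]), array([ 72., 484.])] arm end [230.  34.]
-1.1 [array([144., 261.]), array([128., 219.])] [array([144., 274.]), array([127., 233.])]
-0.9 [array([157., 276.]), array([132., 238.])] [array([156., 288.]), array([132., 251.])]
-0.8 [array([165., 282.]), array([136., 247.])] [array([164., 295.]), array([135., 260.])]
-0.7 [array([173., 288.]), array([141., 255.])] [array([172., 300.]), array([140., 268.])]
-0.6 [array([182., 293.]), array([146., 263.])] [array([180., 305.]), array([145., 276.])]
-0.5 [array([191., 297.]), array([152., 271.])] [array([189., 309.]), array([151., 283.])]
-0.4 [array([200., 300.]), array([159., 278.])] [array([198., 312.]), array([158., 290.])]
6 stand [321.14285714 204.71428571] [721.57173583  31.5927445   12.02265129] socket top centre [221. 389.]
top corners [array([374., 386.]), array([ 79., 385.]), array([370., 106.]), array([ 83., 106.])] keyway end mid [226. 357.] bottom +x corners [array([332., 497.]), array([110., 497.])] arm end [222.  34.]
-1.1 [array([152., 269.]), array([131., 229.])] [array([153., 282.]), array([133., 243.])]
-0.9 [array([166., 283.]), array([137., 248.])] [array([167., 295.]), array([139., 261.])]
-0.8 [array([174., 288.]), array([142., 256.])] [array([175., 301.]), array([143., 269.])]
-0.7 [array([183., 293.]), array([147., 264.])] [array([183., 305.]), array([149., 277.])]
-0.6 [array([192., 297.]), array([154., 271.])] [array([192., 309.]), array([155., 284.])]
-0.5 [array([202., 300.]), array([161., 278.])] [array([202., 312.]), array([162., 291.])]
-0.4 [array([211., 302.]), array([168., 284.])] [array([211., 314.]), array([169., 297.])]
```

The enlargement shows the pin clearly. It runs from the rod end (228,195) toward lower left with its tip near (147,267), while the keyway points straight down to (217,330). Fitting the model puts the pin at about -0.82 rad about the rod, with the keyway at about +0.08. I'll grip the y sides near the top with the tool vertical.

Request:
apply_moves --targets '[{"tx":-0.016,"ty":0.0005,"tz":-0.01,"spin":-2},{"tx":-0.016,"ty":0.0005,"tz":-0.035,"spin":-2},{"tx":-0.016,"ty":0.0005,"tz":-0.06,"spin":-2},{"tx":-0.016,"ty":0.0005,"tz":-0.085,"spin":-2},{"tx":-0.016,"ty":0.0005,"tz":-0.11,"spin":-2},{"tx":-0.016,"ty":0.0005,"tz":-0.13,"spin":-2},{"tx":-0.016,"ty":0.0005,"tz":-0.144,"spin":-2},{"tx":-0.016,"ty":0.0005,"tz":-0.144,"spin":-2}]'

```text
t: 4.55
ee_pos: [662.4, 23.6, 112.6]
orientation: [0.111, -3.137, -0.0]
ft_force: [1.4, 0.1, 0.2]
width: 87.8
grasp_force: 0.0
```

Request:
apply_moves --targets '[{"tx":0,"ty":0,"tz":0,"spin":0},{"tx":0,"ty":0,"tz":0,"spin":0},{"tx":0,"ty":0,"tz":0,"spin":0},{"tx":0,"ty":0,"tz":0,"spin":0},{"tx":0,"ty":0,"tz":0,"spin":0},{"tx":0,"ty":0,"tz":0,"spin":0},{"tx":0,"ty":0,"tz":0,"spin":0},{"tx":0,"ty":0,"tz":0,"spin":0}]' --gripper 1

```text
t: 5.35
ee_pos: [663.7, 21.7, 113.7]
orientation: [0.108, -3.14, 0.001]
ft_force: [0.0, -2.5, 0.3]
width: 40.4
grasp_force: 29.5
```

Request:
apply_moves --targets '[{"tx":-0.001,"ty":0,"tz":0.002,"spin":0},{"tx":-0.001,"ty":0,"tz":0.002,"spin":-4},{"tx":-0.001,"ty":0,"tz":0.002,"spin":-8},{"tx":-0.001,"ty":0,"tz":0.002,"spin":-12},{"tx":-0.001,"ty":0,"tz":0.002,"spin":-16},{"tx":-0.001,"ty":0,"tz":0.002,"spin":-20},{"tx":-0.001,"ty":0,"tz":0.002,"spin":-24},{"tx":-0.001,"ty":0,"tz":0.002,"spin":-24}]'

```text
t: 6.15
ee_pos: [663.2, 22.2, 116.5]
orientation: [0.547, 3.092, 0.001]
ft_force: [0.2, -4.1, 4.0]
width: 42.9
grasp_force: 30.9
```

```bash
python3 - <<'E'
from h import *
o=ctrl.get_obs(); print({k:np.round(o[k],2) for k in o})
E
```

```text
{'t': np.float64(6.15), 'qpos': array([ 0.02,  0.6 ,  1.6 ,  0.  ,  0.93, -1.21]), 'qvel': array([ 0.  , -0.  ,  0.  , -0.  ,  0.  , -0.07]), 'joint_torque': array([  1.96, -58.22, -22.68,   0.28,   0.24,   1.37]), 'ee_pos': array([663.25,  22.2 , 116.45]), 'orientation': array([0.55, 3.09, 0.  ]), 'ft_force': array([ 0.16, -4.1 ,  4.01]), 'moment': array([ 0.71, -0.37,  0.65]), 'grasp_force': np.float64(30.9), 'width': np.float64(42.85)}
```

Forces are low and the jaws widen as expected while the block turns. I'll continue the turn.

Request:
apply_moves --targets '[{"tx":0,"ty":0,"tz":0,"spin":-4},{"tx":0,"ty":0,"tz":0,"spin":-8},{"tx":0,"ty":0,"tz":0,"spin":-12},{"tx":0,"ty":0,"tz":0,"spin":-16},{"tx":0,"ty":0,"tz":0,"spin":-20},{"tx":0,"ty":0,"tz":0,"spin":-24},{"tx":0,"ty":0,"tz":0,"spin":-24},{"tx":0,"ty":0,"tz":0,"spin":-24}]'

```text
t: 6.95
ee_pos: [664.2, 22.7, 117.4]
orientation: [1.174, 2.911, 0.003]
ft_force: [-1.1, -1.8, 8.2]
width: 47.4
grasp_force: 31.9
```

```bash
python3 - <<'E'
from h import *
o=ctrl.get_obs(); print({k:np.round(o[k],2) for k in ("ee_pos","ft_force","moment","width","grasp_force")})
W=cam("wrist");print(proj(W,(646.7,23.7,167.8)))
im=ctrl.get_image("wrist");tm=ctrl.get_image("top")
o=np.zeros((400,800,3),np.uint8); o[:,:]=0
a=cv2.resize(im[120:320,220:420],None,fx=2,fy=2,interpolation=2)
b=cv2.resize(tm[110:190,270:350],None,fx=5,fy=5,interpolation=2)
o[:,:400]=a;o[:,400:]=b
cv2.imwrite("pics/t1.png",o[:,:,::-1])
E
```

```text
{'ee_pos': array([664.18,  22.65, 117.41]), 'ft_force': array([-1.12, -1.81,  8.23]), 'moment': array([ 0.67, -0.73,  0.57]), 'width': np.float64(47.43), 'grasp_force': np.float64(31.87)}
[291.6583555  257.31963973]
```

View pics/t1.png

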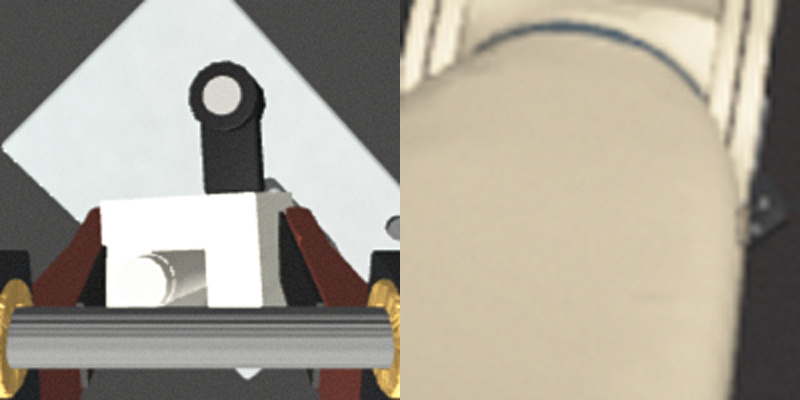

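The carriage has turned with the tool: its arm points up in the picture at (222,95), with the rod end at (148,280). Next I'll lift along the rod slowly, feeling for the pin.

Request:
apply_moves --targets '[{"tx":-0.0005,"ty":0,"tz":0.001,"spin":0},{"tx":-0.001,"ty":0,"tz":0.002,"spin":0},{"tx":-0.0015,"ty":0,"tz":0.003,"spin":0},{"tx":-0.002,"ty":0,"tz":0.004,"spin":0},{"tx":-0.0025,"ty":0,"tz":0.005,"spin":0},{"tx":-0.003,"ty":0,"tz":0.006,"spin":0},{"tx":-0.003,"ty":0,"tz":0.006,"spin":0},{"tx":-0.003,"ty":0,"tz":0.006,"spin":0}]'

```text
t: 7.85
ee_pos: [661.8, 23.1, 121.0]
orientation: [1.175, 2.91, 0.004]
ft_force: [9.4, 0.7, -11.0]
width: 47.4
grasp_force: 29.7
```

Request:
apply_moves --targets '[{"tx":-0.0005,"ty":0,"tz":0.001,"spin":0},{"tx":-0.001,"ty":0,"tz":0.002,"spin":0},{"tx":-0.0015,"ty":0,"tz":0.003,"spin":0},{"tx":-0.002,"ty":0,"tz":0.004,"spin":0},{"tx":-0.002,"ty":0,"tz":0.004,"spin":0},{"tx":-0.002,"ty":0,"tz":0.004,"spin":0},{"tx":-0.002,"ty":0,"tz":0.004,"spin":0},{"tx":-0.002,"ty":0,"tz":0.004,"spin":0}]'

```text
t: 8.65
ee_pos: [659.8, 23.1, 125.0]
orientation: [1.175, 2.91, 0.005]
ft_force: [9.6, 1.3, -10.2]
width: 47.8
grasp_force: 29.7
```

Request:
apply_moves --targets '[{"tx":-0.0005,"ty":0,"tz":0.001,"spin":0},{"tx":-0.001,"ty":0,"tz":0.002,"spin":0},{"tx":-0.0015,"ty":0,"tz":0.003,"spin":0},{"tx":-0.002,"ty":0,"tz":0.004,"spin":0},{"tx":-0.0024,"ty":0,"tz":0.005,"spin":0},{"tx":-0.003,"ty":0,"tz":0.006,"spin":0},{"tx":-0.0034,"ty":0,"tz":0.007,"spin":0},{"tx":-0.0034,"ty":0,"tz":0.007,"spin":0}]'

```text
t: 9.45
ee_pos: [656.5, 24.3, 129.9]
orientation: [1.175, 2.91, 0.007]
ft_force: [16.8, 6.2, -24.8]
width: 46.5
grasp_force: 27.9
```

```bash
python3 - <<'E'
from h import *
o=ctrl.get_obs(); print({k:np.round(o[k],2) for k in ("ee_pos","ft_force","moment","width","grasp_force")})
im=ctrl.get_image("wrist")
cv2.imwrite("pics/t2.png",cv2.resize(im[180:330,240:390],None,fx=4,fy=4,interpolation=2)[:,:,::-1])
E
```

```text
{'ee_pos': array([656.51,  24.32, 129.95]), 'ft_force': array([ 16.83,   6.21, -24.75]), 'moment': array([ 1.64, -3.33,  0.33]), 'width': np.float64(46.54), 'grasp_force': np.float64(27.91)}
```

View pics/t2.png

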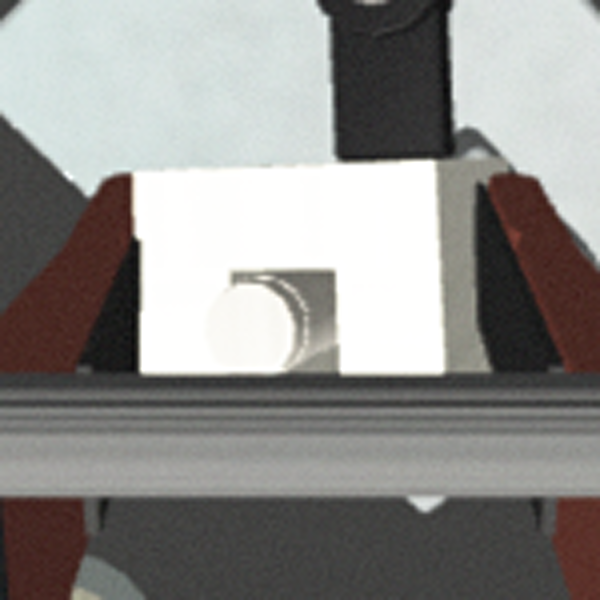

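The top face is now against the pin: axial force rose to about 30 N with the arm 2 mm short. I'll back off and work out the keyway's angle from the front edge of the top face, crop (135,170) to (435,160).

Request:
apply_moves --targets '[{"tx":0.001,"ty":0,"tz":-0.002,"spin":0},{"tx":0.002,"ty":0,"tz":-0.004,"spin":0},{"tx":0.0025,"ty":0,"tz":-0.005,"spin":0},{"tx":0.0025,"ty":0,"tz":-0.005,"spin":0},{"tx":0.0025,"ty":0,"tz":-0.005,"spin":0},{"tx":0.0025,"ty":0,"tz":-0.005,"spin":0},{"tx":0.0025,"ty":0,"tz":-0.005,"spin":0},{"tx":0.0025,"ty":0,"tz":-0.005,"spin":0}]'

```text
t: 10.3
ee_pos: [657.8, 24.0, 128.1]
orientation: [1.176, 2.912, 0.005]
ft_force: [2.0, 4.8, 0.9]
width: 46.9
grasp_force: 29.8
```

```bash
python3 - <<'E'
from h import *
o=ctrl.get_obs(); print({k:np.round(o[k],2) for k in ("t","ee_pos","ft_force","moment","width")})
W=cam("wrist"); im=ctrl.get_image("wrist")
c,s=np.cos(.45),np.sin(.45); d=np.array([-s,0,c]);X=np.array([c,0,s]);Y=np.array([0,1.,0])
E=np.array([646.7,23.7,167.8])
def onp(P,uv,q):
    K,R,t=P; C=-R.T@t; r=R.T@np.linalg.inv(K)@np.array([uv[0],uv[1],1.]); return C+r*((q-C)@d)/(r@d)
g=im[:,:,1].astype(float)
# front edge of top face: per column the dark->white transition
pts=[]
for u in range(275,320,3):
    col=g[205:270,u]; k=np.argmax(np.diff(col)); pts.append((u,205+k+.5))
pts=np.array(pts,float)
f=np.polyfit(pts[:,0],pts[:,1],1,w=None); r=pts[:,1]-np.polyval(f,pts[:,0]); ok=abs(r)<1.5
f=np.polyfit(pts[ok,0],pts[ok,1],1); print(f,ok.sum(),pts[:,1])
a,b=[onp(W,(u,np.polyval(f,u)),E-14*d) for u in (275,345)]
v=b-a; print("theta keyway from front edge",np.arctan2(-(v@X),v@Y), "dist edge-axis",(E-14*d-a)@(X*np.cos(-.8)+Y*np.sin(-.8)), np.linalg.norm(v))
E
```

```text
{'t': np.float64(10.3), 'ee_pos': array([657.77,  24.03, 128.11]), 'ft_force': array([1.98, 4.77, 0.92]), 'moment': array([ 1.43, -0.97,  0.28]), 'width': np.float64(46.86)}Traceback (most recent call last):
  File "<stdin>", line 15, in <module>
    raise TypeError("expected non-empty vector for x")
TypeError: expected non-empty vector for x
```

```bash
cat > fit.py <<'E'
from h import *
c,s=np.cos(.45),np.sin(.45); d=np.array([-s,0,c]);X=np.array([c,0,s]);Y=np.array([0,1.,0])
E=np.array([646.7,23.7,167.8])
def onp(P,uv,q):
    K,R,t=P; C=-R.T@t; r=R.T@np.linalg.inv(K)@np.array([uv[0],uv[1],1.]); return C+r*((q-C)@d)/(r@d)
def theta(P,a,b,q):
    v=onp(P,b,q)-onp(P,a,q); return np.arctan2(-(v@X),v@Y),np.linalg.norm(v)
E
python3 - <<'E'
from fit import *
W=cam("wrist"); im=ctrl.get_image("wrist"); g=im.min(2)
us=np.arange(278,318,3); pts=[]
for u in us:
    w=np.where(g[205:260,u]>238)[0]; pts.append((u,205+w[0]) if len(w) else (u,np.nan))
pts=np.array(pts,float); print(pts[:,1]); pts=pts[~np.isnan(pts[:,1])]
vx,vy,x0,y0=cv2.fitLine(pts.astype(np.float32),cv2.DIST_HUBER,0,.01,.01).ravel(); print(vy/vx)
y=lambda u:y0+(u-x0)*vy/vx
print("theta now",theta(W,(275,y(275)),(348,y(348)),E-14*d), "from t2 read",theta(W,(273.75,222.5),(348.75,220),E-12*d))
R=np.array([[-1.07126459e-01,9.94244952e-01,9.47475298e-04],[9.65013534e-01,1.03747401e-01,2.40801486e-01],[2.39317364e-01,2.67105371e-02,-9.70573926e-01]])
V=(W[0],R,-R@np.array([615.76066281,16.05566621,417.76923798]))
q=lambda u,v:(290+u/7,140+v/7)
# start: top face front/rear edges, pin tip and side edges
print("start theta",theta(V,q(70,83),q(367,92),E-21*d),theta(V,q(65,361),q(368,366),E-21*d))
for n,a,b in [("tip",q(135,250),q(159,285)),("sideL",q(178,228),q(135,250)),("sideR",q(212,252),q(159,285))]:
    v=onp(V,b,E-5*d)-onp(V,a,E-5*d); print(n,np.linalg.norm(v),np.arctan2(v@Y,v@X))
tip=onp(V,q(147,267),E-5*d)-(E-5*d); print("tip from axis",np.linalg.norm(tip),np.arctan2(tip@Y,tip@X))
kw=onp(V,q(217,332),E-21*d)-(E-21*d); print("keyway",np.linalg.norm(kw),np.arctan2(kw@Y,kw@X))
E
```

```text
[223. 223. 223. 222. 223. 222. 222. 222. 222. 222. 222. 221. 222. 222.]
-0.037284512
theta now (np.float64(-0.6851700561063486), np.float64(40.12647258560688)) from t2 read (np.float64(-0.6894286830627077), np.float64(40.66331970349193))
start theta (np.float64(0.08281631698713993), np.float64(41.24389670101685)) (np.float64(0.09072968695253754), np.float64(40.84811373733677))
tip 5.528002222346117 0.6883859511620254
sideL 6.251366308747196 -0.9724629347479244
sideR 8.092817842584443 -0.8905890073000174
tip from axis 14.530139124378035 -0.8208866331272344
keyway 13.279819790008263 -0.037689691854145675
```

The keyway is at about -0.69 rad, so it lags the tool a little, and the pin is at about -0.88. I'll turn another 11° and measure again.

Request:
apply_moves --targets '[{"tx":0,"ty":0,"tz":0,"spin":-3},{"tx":0,"ty":0,"tz":0,"spin":-6},{"tx":0,"ty":0,"tz":0,"spin":-9},{"tx":0,"ty":0,"tz":0,"spin":-11},{"tx":0,"ty":0,"tz":0,"spin":-11},{"tx":0,"ty":0,"tz":0,"spin":-11},{"tx":0,"ty":0,"tz":0,"spin":-11},{"tx":0,"ty":0,"tz":0,"spin":-11}]'

```text
t: 11.2
ee_pos: [658.6, 24.6, 129.0]
orientation: [1.449, 2.785, 0.008]
ft_force: [1.0, 7.6, 5.4]
width: 48.1
grasp_force: 32.9
```

```bash
cat > now.py <<'E'
from fit import *
o=ctrl.get_obs(); print({k:np.round(o[k],2) for k in ("t","ee_pos","ft_force","moment","width")})
W=cam("wrist"); im=ctrl.get_image("wrist"); g=im.min(2)
us=np.arange(278,318,2); pts=[]
for u in us:
    w=np.where(g[195:265,u]>238)[0]
    if len(w): pts.append((u,195+w[0]))
pts=np.array(pts,float); print(pts[:,1])
vx,vy,x0,y0=cv2.fitLine(pts.astype(np.float32),cv2.DIST_HUBER,0,.01,.01).ravel()
y=lambda u:y0+(u-x0)*vy/vx
print("theta now",theta(W,(275,y(275)),(348,y(348)),E-14*d))
E
python3 now.py
```

```text
{'t': np.float64(11.2), 'ee_pos': array([658.56,  24.63, 129.05]), 'ft_force': array([1.  , 7.57, 5.37]), 'moment': array([ 2.2 , -1.43,  0.58]), 'width': np.float64(48.12)}
[225. 225. 225. 225. 225. 225. 225. 225. 225. 225. 225. 225. 225. 225.
 225. 225. 225. 225. 225. 225.]
theta now (np.float64(-0.8889554722468208), np.float64(40.828485493427735))
```

Request:
apply_moves --targets '[{"tx":-0.0007,"ty":0,"tz":0.0015,"spin":0},{"tx":-0.0014,"ty":0,"tz":0.003,"spin":0},{"tx":-0.0022,"ty":0,"tz":0.0045,"spin":0},{"tx":-0.003,"ty":0,"tz":0.006,"spin":0},{"tx":-0.0036,"ty":0,"tz":0.0075,"spin":0},{"tx":-0.0044,"ty":0,"tz":0.009,"spin":0},{"tx":-0.0044,"ty":0,"tz":0.009,"spin":0},{"tx":-0.0044,"ty":0,"tz":0.009,"spin":0}]'

```text
t: 12.05
ee_pos: [654.8, 24.7, 136.6]
orientation: [1.449, 2.784, 0.009]
ft_force: [8.4, 7.8, -7.2]
width: 48.1
grasp_force: 30.4
```

```bash
python3 now.py
```

```text
{'t': np.float64(12.05), 'ee_pos': array([654.78,  24.67, 136.58]), 'ft_force': array([ 8.4 ,  7.85, -7.18]), 'moment': array([ 1.97, -2.36,  0.34]), 'width': np.float64(48.12)}
[225. 225. 225. 225. 225. 225. 225. 225. 225. 225. 225. 225. 225. 225.
 225. 225. 225. 225. 225. 225.]
theta now (np.float64(-0.8892497282363693), np.float64(43.348277114238904))
```

It's past the earlier stop at low force, so the pin is in the keyway. I'll keep sliding along the rod.

Request:
apply_moves --targets '[{"tx":-0.0013,"ty":0,"tz":0.0027,"spin":0},{"tx":-0.0026,"ty":0,"tz":0.0054,"spin":0},{"tx":-0.004,"ty":0,"tz":0.0082,"spin":0},{"tx":-0.0053,"ty":0,"tz":0.011,"spin":0},{"tx":-0.0066,"ty":0,"tz":0.0137,"spin":0},{"tx":-0.008,"ty":0,"tz":0.0165,"spin":0},{"tx":-0.0097,"ty":0,"tz":0.02,"spin":0},{"tx":-0.0097,"ty":0,"tz":0.02,"spin":0}]'

```text
t: 12.9
ee_pos: [645.4, 24.5, 158.1]
orientation: [1.448, 2.783, 0.009]
ft_force: [5.3, 7.4, 3.0]
width: 48.0
grasp_force: 29.7
```

```bash
python3 now.py
```

```text
{'t': np.float64(12.9), 'ee_pos': array([645.4 ,  24.51, 158.13]), 'ft_force': array([5.35, 7.39, 3.05]), 'moment': array([ 1.62, -1.51,  0.25]), 'width': np.float64(47.95)}
[225. 225. 225. 226. 226. 226. 226. 226. 226. 226. 226. 226. 225. 226.
 225. 226. 226. 226. 226. 226.]
theta now (np.float64(-0.8880347024977076), np.float64(50.375483491411664))
```

Request:
apply_moves --targets '[{"tx":-0.0024,"ty":-0.0005,"tz":0.005,"spin":0},{"tx":-0.0048,"ty":-0.0005,"tz":0.01,"spin":0},{"tx":-0.0072,"ty":-0.001,"tz":0.015,"spin":0},{"tx":-0.0097,"ty":-0.001,"tz":0.02,"spin":0},{"tx":-0.012,"ty":-0.001,"tz":0.025,"spin":0},{"tx":-0.0145,"ty":-0.001,"tz":0.03,"spin":0},{"tx":-0.017,"ty":-0.001,"tz":0.035,"spin":0},{"tx":-0.0193,"ty":-0.001,"tz":0.04,"spin":0}]'

```text
t: 13.75
ee_pos: [627.1, 23.9, 198.1]
orientation: [1.447, 2.782, 0.012]
ft_force: [11.4, 9.4, -1.8]
width: 47.9
grasp_force: 29.2
```

Request:
apply_moves --targets '[{"tx":-0.0024,"ty":0,"tz":0.005,"spin":0},{"tx":-0.0048,"ty":0,"tz":0.01,"spin":0},{"tx":-0.0072,"ty":0,"tz":0.015,"spin":0},{"tx":-0.0097,"ty":0,"tz":0.02,"spin":0},{"tx":-0.012,"ty":0,"tz":0.025,"spin":0},{"tx":-0.0145,"ty":0,"tz":0.03,"spin":0},{"tx":-0.017,"ty":0,"tz":0.035,"spin":0},{"tx":-0.0193,"ty":0,"tz":0.04,"spin":0}]'

```text
t: 14.55
ee_pos: [602.9, 21.1, 236.1]
orientation: [-1.451, -2.784, 0.002]
ft_force: [0.4, -0.3, -1.9]
width: 41.3
grasp_force: 29.2
```

```bash
python3 - <<'E'
from h import *
o=ctrl.get_obs(); print({k:np.round(o[k],2) for k in ("t","ee_pos","ft_force","moment","width","qpos")})
a=ctrl.get_image("scene")[120:270,290:440]; b=ctrl.get_image("wrist")[100:400,170:470]
o=np.zeros((450,800,3),np.uint8); o[:,:450]=cv2.resize(a,(450,450),interpolation=2); o[:350,450:]=cv2.resize(b,(350,350))
cv2.imwrite("pics/s3.png",o[:,:,::-1])
E
```

```text
{'t': np.float64(14.55), 'ee_pos': array([602.85,  21.12, 236.14]), 'ft_force': array([ 0.42, -0.32, -1.87]), 'moment': array([-0.06,  0.02,  0.  ]), 'width': np.float64(41.27), 'qpos': array([ 0.02,  0.38,  1.67, -0.  ,  1.1 , -0.59])}
```

View pics/s3.png

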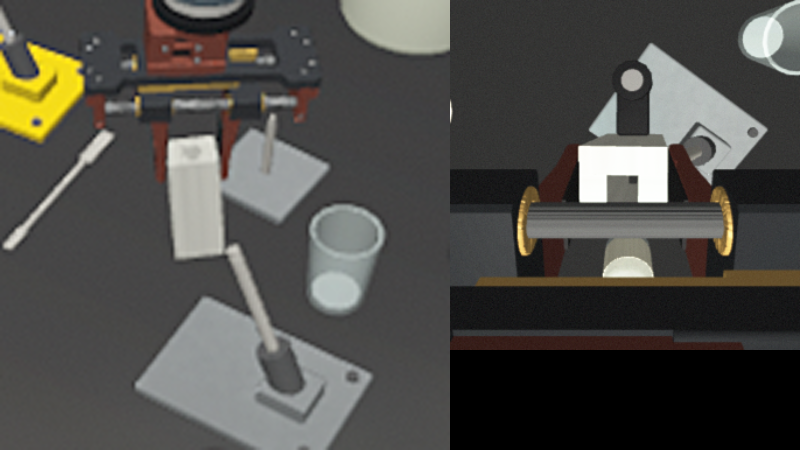

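The carriage is clear of the rod. In the left panel it hangs from the gripper at about (195,195), still leaning about 15°, with the bare rod below it. In the right panel its arm points up at (632,80). To upright it, I'll press it gently flat onto a free patch of bench, after checking where that patch is.

```bash
python3 - <<'E'
from h import *
T=cam("top");S=cam("scene")
r=np.round
print("spatula",r(onz(T,(220,247),0)),r(onz(T,(290,256),0)),"dish",r(onz(T,(357,260),10)),"yellow",r(onz(T,(203,264),12)),r(onz(T,(233,268),12)))
for n in("carriage","carriage_top"):
    p={}
    for c,P in(("scene",S),("wrist",cam("wrist"))):
        p[c]=[(round(d["score"],2),r(d["uv"],1)) for d in ctrl.pinpoint(n,c)][:3]
        print(n,c,p[c])
E
```

```text
spatula [386. 236.   0.] [392.  44.   0.] dish [ 409. -137.   10.] yellow [333. 269.  12.] [335. 188.  12.]
carriage scene [(0.79, array([354.8, 200.2])), (0.67, array([307.3, 355.1]))]
carriage wrist [(0.53, array([362.7, 240.7]))]
carriage_top scene []
carriage_top wrist [(0.69, array([316.8, 262.2]))]
```

Request:
apply_moves --targets '[{"tx":-0.01,"ty":0.015,"tz":0,"spin":0},{"tx":-0.025,"ty":0.04,"tz":0,"spin":0},{"tx":-0.04,"ty":0.065,"tz":0,"spin":0},{"tx":-0.055,"ty":0.09,"tz":0,"spin":0},{"tx":-0.063,"ty":0.109,"tz":-0.02,"spin":0},{"tx":-0.063,"ty":0.109,"tz":-0.05,"spin":0},{"tx":-0.063,"ty":0.109,"tz":-0.08,"spin":0},{"tx":-0.063,"ty":0.109,"tz":-0.11,"spin":0}]'

```text
t: 15.65
ee_pos: [540.4, 131.2, 125.8]
orientation: [1.451, 2.786, 0.001]
ft_force: [-0.1, 0.8, -2.8]
width: 41.1
grasp_force: 29.3
```

Request:
apply_moves --targets '[{"tx":0,"ty":0,"tz":-0.006,"spin":0},{"tx":0,"ty":0,"tz":-0.012,"spin":0},{"tx":0,"ty":0,"tz":-0.018,"spin":0},{"tx":0,"ty":0,"tz":-0.024,"spin":0},{"tx":0,"ty":0,"tz":-0.03,"spin":0},{"tx":0,"ty":0,"tz":-0.036,"spin":0},{"tx":0,"ty":0,"tz":-0.04,"spin":0},{"tx":0,"ty":0,"tz":-0.04,"spin":0}]'

```text
t: 16.45
ee_pos: [540.8, 130.1, 86.1]
orientation: [-1.452, -2.785, 0.001]
ft_force: [0.6, 0.7, -2.5]
width: 41.4
grasp_force: 29.3
```

Request:
apply_moves --targets '[{"tx":0,"ty":0,"tz":-0.003,"spin":0},{"tx":0,"ty":0,"tz":-0.006,"spin":0},{"tx":0,"ty":0,"tz":-0.009,"spin":0},{"tx":0,"ty":0,"tz":-0.012,"spin":0},{"tx":0,"ty":0,"tz":-0.015,"spin":0},{"tx":0,"ty":0,"tz":-0.018,"spin":0},{"tx":0,"ty":0,"tz":-0.018,"spin":0},{"tx":0,"ty":0,"tz":-0.018,"spin":0}]'

```text
t: 17.25
ee_pos: [543.5, 130.4, 69.9]
orientation: [1.45, 2.782, 0.004]
ft_force: [3.6, -2.1, 3.4]
width: 40.3
grasp_force: 29.8
```

Contact is gentle. I'll continue slowly so the bench turns it upright.

Request:
apply_moves --targets '[{"tx":0,"ty":0,"tz":-0.001,"spin":0},{"tx":0,"ty":0,"tz":-0.002,"spin":0},{"tx":0,"ty":0,"tz":-0.003,"spin":0},{"tx":0,"ty":0,"tz":-0.004,"spin":0},{"tx":0,"ty":0,"tz":-0.005,"spin":0},{"tx":0,"ty":0,"tz":-0.006,"spin":0},{"tx":0,"ty":0,"tz":-0.007,"spin":0},{"tx":0,"ty":0,"tz":-0.007,"spin":0}]'

```text
t: 18.05
ee_pos: [546.7, 129.8, 65.2]
orientation: [1.447, 2.778, 0.009]
ft_force: [7.4, -10.0, 21.1]
width: 40.0
grasp_force: 30.0
```

Request:
apply_moves --targets '[{"tx":0,"ty":0,"tz":-0.001,"spin":0},{"tx":0,"ty":0,"tz":-0.002,"spin":0},{"tx":0,"ty":0,"tz":-0.003,"spin":0},{"tx":0,"ty":0,"tz":-0.004,"spin":0},{"tx":0,"ty":0,"tz":-0.004,"spin":0},{"tx":0,"ty":0,"tz":-0.004,"spin":0},{"tx":0,"ty":0,"tz":-0.004,"spin":0},{"tx":0,"ty":0,"tz":-0.004,"spin":0}]'

```text
t: 18.85
ee_pos: [546.8, 130.2, 62.7]
orientation: [1.446, 2.778, 0.009]
ft_force: [2.1, -8.3, 35.6]
width: 39.8
grasp_force: 30.0
```

```bash
python3 - <<'E'
from h import *
o=ctrl.get_obs(); print({k:np.round(o[k],2) for k in ("t","ee_pos","ft_force","moment","width")})
a=ctrl.get_image("scene")[120:270,270:420]; b=ctrl.get_image("wrist")[100:400,170:470]
o=np.zeros((450,800,3),np.uint8); o[:,:450]=cv2.resize(a,(450,450),interpolation=2); o[:350,450:]=cv2.resize(b,(350,350))
cv2.imwrite("pics/s4.png",o[:,:,::-1])
E
```

```text
{'t': np.float64(18.85), 'ee_pos': array([546.84, 130.2 ,  62.66]), 'ft_force': array([ 2.15, -8.27, 35.62]), 'moment': array([-1.6 , -0.06, -0.03]), 'width': np.float64(39.82)}
```

View pics/s4.png

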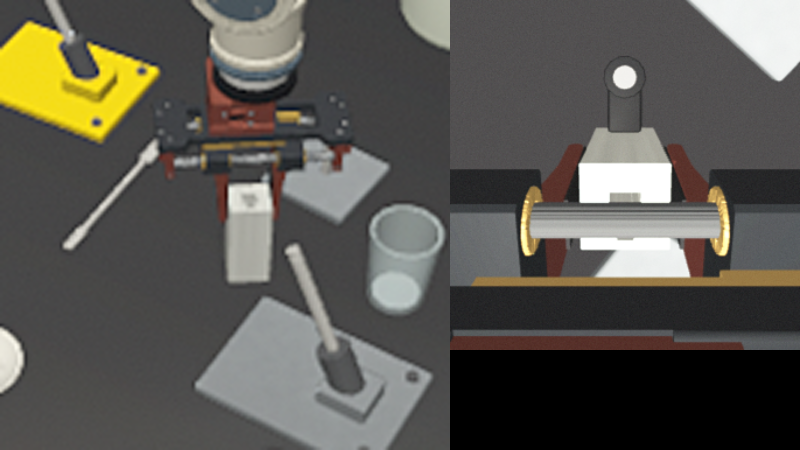

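It now stands nearly upright on the bench, with jaws flush at 39.8 mm. In the wrist panel the top face spans (579,163) to (672,250). I'll release it to settle flat, and compute where its axis lies relative to the TCP.

Request:
apply_moves --targets '[{"tx":0,"ty":0,"tz":0.003,"spin":0},{"tx":0,"ty":0,"tz":0.003,"spin":0},{"tx":0,"ty":0,"tz":0.003,"spin":0},{"tx":0,"ty":0,"tz":0.003,"spin":0},{"tx":0,"ty":0,"tz":0.003,"spin":0},{"tx":0,"ty":0,"tz":0.003,"spin":0},{"tx":0,"ty":0,"tz":0.003,"spin":0},{"tx":0,"ty":0,"tz":0.003,"spin":0}]' --gripper -0.5

```text
t: 19.75
ee_pos: [541.0, 130.3, 60.6]
orientation: [-1.452, -2.786, 0.0]
ft_force: [-0.4, -0.7, 0.2]
width: 66.0
grasp_force: 0.0
```

```bash
python3 - <<'E'
from h import *
W=cam("wrist"); o=ctrl.get_obs(); print({k:np.round(o[k],2) for k in ("t","ee_pos","orientation","ft_force","width")})
im=ctrl.get_image("wrist"); g=im.min(2)
Rt=cv2.Rodrigues(o["orientation"])[0]; print("tool axes",np.round(Rt,3).tolist())
m=((g>225).astype(np.uint8)); m[:200]=0; m[330:]=0; m[:,:240]=0; m[:,400:]=0
n,l,st,_=cv2.connectedComponentsWithStats(m); print(st[st[:,4]>150])
for u in (300,320,340):
    print(u,g[215:330:4,u].tolist())
for v in (248,255,310): print(v,g[v,264:376:4].tolist())
for nme in("carriage","carriage_top"):
    for c in("wrist","scene"): print(nme,c,[(round(d["score"],2),np.round(d["uv"],1)) for d in ctrl.pinpoint(nme,c)][:2])
q=lambda u,v:(170+(u-450)*6/7,100+v*6/7)
for a in [(579,163),(670,163),(581,250),(672,250)]: print(np.round(Rt.T@(onz(W,q(*a),90)-o["ee_pos"]),1))
E
```

```text
{'t': np.float64(19.75), 'ee_pos': array([541.03, 130.25,  60.55]), 'orientation': array([-1.45, -2.79,  0.  ]), 'ft_force': array([-0.38, -0.68,  0.15]), 'width': np.float64(66.02)}
tool axes [[-0.573, 0.82, -0.0], [0.82, 0.573, -0.0], [0.0, -0.0, -1.0]]
[[     0      0    640    400 253148]
 [   286    255     81     19   1028]
 [   295    304     99     26   1824]]
300 [93, 160, 161, 162, 159, 159, 161, 164, 167, 162, 165, 164, 158, 255, 255, 69, 125, 147, 127, 173, 179, 191, 205, 255, 255, 255, 255, 255, 255]
320 [89, 116, 162, 159, 164, 163, 164, 164, 165, 165, 163, 164, 255, 255, 255, 71, 123, 144, 127, 174, 179, 187, 177, 235, 255, 255, 255, 255, 255]
340 [161, 164, 168, 166, 164, 159, 164, 163, 167, 166, 164, 255, 255, 255, 255, 70, 125, 152, 127, 172, 183, 185, 171, 181, 155, 155, 155, 255, 255]
248 [31, 82, 79, 80, 84, 83, 84, 156, 161, 167, 161, 152, 157, 162, 165, 153, 159, 157, 163, 165, 163, 170, 160, 160, 161, 79, 81, 78]
255 [31, 82, 79, 80, 84, 82, 84, 159, 162, 165, 159, 154, 154, 161, 163, 160, 163, 156, 164, 164, 162, 164, 159, 186, 255, 187, 80, 82]
310 [84, 84, 82, 79, 80, 79, 80, 78, 255, 255, 255, 255, 255, 255, 255, 255, 158, 164, 155, 159, 255, 255, 255, 255, 255, 255, 255, 255]
carriage wrist [(0.74, array([327.6, 231.2]))]
carriage scene [(0.97, array([353.2, 208.2])), (0.81, array([307.7, 354.5]))]
carriage_top wrist [(0.83, array([332.2, 294.9]))]
carriage_top scene [(0.94, array([340.2, 332. ])), (0.66, array([349.3, 184.7]))]
[ 12.9 -18.8 -29.4]
[ 12.9  20.  -29.5]
[-29.6 -19.3 -29.4]
[-29.5  22.4 -29.5]
```

```bash
cat > rect.py <<'E'
from h import *
def top(z=90.,lim=(200,385)):
    W=cam("wrist"); o=ctrl.get_obs(); Rt=cv2.Rodrigues(o["orientation"])[0]
    im=ctrl.get_image("wrist"); m=(im.min(2)>235).astype(np.uint8); m[:lim[0]]=0; m[lim[1]:]=0; m[:,:235]=0; m[:,405:]=0
    n,l,st,_=cv2.connectedComponentsWithStats(m); ks=[k for k in range(1,n) if st[k,4]>150]; print(st[ks].tolist())
    p=np.argwhere(np.isin(l,ks))[:,::-1]; P=np.array([(onz(W,u,z)) for u in p])
    r=cv2.minAreaRect(P[:,:2].astype(np.float32)); b=cv2.boxPoints(r)
    print("t",o["t"],"tcp",np.round(o["ee_pos"],1),"rect world",np.round(r[0],1),np.round(r[1],1),round(r[2],1),"in tool",np.round(Rt.T@(np.r_[r[0],z]-o["ee_pos"]),1))
    f=P[p[:,1]<p[:,1].min()+25]; print("toolxy corners",np.round((np.c_[b,np.full(4,z)]-o["ee_pos"])@Rt,1)[:,:2].tolist())
if __name__=="__main__": top()
E
python3 rect.py
```

```text
[[286, 255, 81, 19, 1014], [295, 304, 109, 33, 2255]]
t 20.0 tcp [541.1 130.3  60.7] rect world [566.1 120.1] [54.6 51.8] 45.3 in tool [-22.6  14.7 -29.3]
toolxy corners [[-2.0, -16.8], [-53.0, -7.5], [-43.2, 46.2], [7.8, 36.9]]
```

```bash
cat > edge.py <<'E'
from h import *
def edge(z=90.):
    W=cam("wrist"); o=ctrl.get_obs(); Rt=cv2.Rodrigues(o["orientation"])[0]
    m=(ctrl.get_image("wrist").min(2)>225).astype(np.uint8); m[:200]=0; m[279:]=0; m[:,:250]=0; m[:,390:]=0
    n,l,st,_=cv2.connectedComponentsWithStats(m); k=1+np.argmax(st[1:,4]); x,y,w,h,_=st[k]; print("box",st[k])
    P=np.array([onz(W,(u,np.argmax(l[:,u]==k)),z) for u in range(x+2,x+w-2)],np.float32)[:,:2]
    vx,vy,x0,y0=cv2.fitLine(P,cv2.DIST_HUBER,0,.01,.01).ravel(); v=np.array([vx,vy]); v*=np.sign(v@Rt[:2,1])
    s=(P-[x0,y0])@v; mid=np.array([x0,y0])+v*(s.min()+s.max())/2
    nrm=np.array([v[1],-v[0]]); nrm*=np.sign(nrm@Rt[:2,0])   # towards arm side
    ctr=mid-20*nrm; dt=np.r_[ctr-o["ee_pos"][:2],0]
    print("t",round(o["t"],2),"tcp",np.round(o["ee_pos"],1),"len",np.ptp(s),"y-heading",np.degrees(np.arctan2(v[1],v[0])),"tool-heading",np.degrees(np.arctan2(Rt[1,1],Rt[0,1])),"ctr",np.round(ctr,1),"in tool",np.round(Rt.T@dt,1))
if __name__=="__main__": edge()
E
python3 edge.py
```

```text
box [ 286  255   81   19 1051]
t 20.05 tcp [541.1 130.2  60.7] len 38.97222 y-heading 45.10637 tool-heading 34.949762865348106 ctr [557.4 119.4] in tool [-18.2   7.2   0. ]
```

Released, the carriage stands at about (557,119), turned 10°. I'll regrip it centred and lower.

Request:
apply_moves --targets '[{"tx":0.004,"ty":-0.003,"tz":0,"spin":2},{"tx":0.008,"ty":-0.006,"tz":0,"spin":5},{"tx":0.012,"ty":-0.008,"tz":0,"spin":8},{"tx":0.0163,"ty":-0.011,"tz":0,"spin":10},{"tx":0.0163,"ty":-0.011,"tz":0,"spin":10},{"tx":0.0163,"ty":-0.011,"tz":-0.006,"spin":10},{"tx":0.0163,"ty":-0.011,"tz":-0.012,"spin":10},{"tx":0.0163,"ty":-0.011,"tz":-0.012,"spin":10}]' --gripper -1

```text
t: 20.9
ee_pos: [556.4, 119.2, 47.5]
orientation: [-1.203, -2.9, 0.002]
ft_force: [-0.4, -1.1, -0.0]
width: 88.0
grasp_force: 0.0
```

```bash
python3 edge.py
```

```text
box [ 274  237   90   37 2960]
t 20.9 tcp [556.4 119.2  47.5] len 38.029022 y-heading 45.02869 tool-heading 44.93357318807213 ctr [557.1 118.8] in tool [-0.7  0.2 -0. ]
```

Request:
apply_moves --targets '[{"tx":0,"ty":0,"tz":0,"spin":0},{"tx":0,"ty":0,"tz":0,"spin":0},{"tx":0,"ty":0,"tz":0,"spin":0},{"tx":0,"ty":0,"tz":0,"spin":0},{"tx":0,"ty":0,"tz":0,"spin":0},{"tx":0,"ty":0,"tz":0,"spin":0},{"tx":0,"ty":0,"tz":0,"spin":0},{"tx":0,"ty":0,"tz":0,"spin":0}]' --gripper 1

```text
t: 21.75
ee_pos: [557.3, 119.2, 48.7]
orientation: [-1.203, -2.902, 0.0]
ft_force: [0.2, -0.4, 0.9]
width: 39.8
grasp_force: 30.0
```

Request:
apply_moves --targets '[{"tx":0,"ty":0,"tz":0.01,"spin":0},{"tx":0,"ty":0,"tz":0.03,"spin":0},{"tx":0,"ty":0,"tz":0.05,"spin":0},{"tx":0,"ty":0,"tz":0.07,"spin":0},{"tx":0,"ty":0,"tz":0.09,"spin":0},{"tx":0,"ty":0,"tz":0.105,"spin":0},{"tx":0,"ty":0,"tz":0.115,"spin":0},{"tx":0,"ty":0,"tz":0.115,"spin":0}]'

```text
t: 22.55
ee_pos: [558.1, 119.4, 165.1]
orientation: [1.203, 2.9, 0.002]
ft_force: [0.8, -0.2, -2.3]
width: 39.7
grasp_force: 30.0
```

```bash
python3 - <<'E'
from h import *
from edge import edge
o=ctrl.get_obs(); print({k:np.round(o[k],2) for k in ("t","ee_pos","ft_force","moment","width")})
edge(90+o["ee_pos"][2]-47.5)
W=cam("wrist"); im=ctrl.get_image("wrist"); cv2.imwrite("pics/p1.png",im[:,:,::-1])
print("expect foot/tip",proj(W,(568,274,12)),proj(W,(568,274,90)))
for n in("park","park_foot"): print(n,[(round(d["score"],2),np.round(d["uv"],1)) for d in ctrl.pinpoint(n,"wrist")][:2])
for d in ctrl.outline_of("park","wrist")[:2]: print(d["score"],d["box"])
for n in("park_foot",): print([np.round(onz(W,d["uv"],12),1) for d in ctrl.pinpoint(n,"wrist")])
E
```

```text
{'t': np.float64(22.55), 'ee_pos': array([558.15, 119.39, 165.06]), 'ft_force': array([ 0.81, -0.24, -2.31]), 'moment': array([-0.03, -0.  ,  0.01]), 'width': np.float64(39.73)}
box [ 276  234   89   40 3095]
t 22.55 tcp [558.1 119.4 165.1] len 37.46016 y-heading 44.962406 tool-heading 44.94747793427908 ctr [558.1 120.5] in tool [0.8 0.8 0. ]
expect foot/tip [430.79919187  94.20563702] [469.15845202  81.90310467]
park [(0.73, array([422.1,  92.5])), (0.4, array([357.9, 331.5]))]
park_foot [(0.69, array([425.7,  95.3]))]
0.58 [357.6, 22.4, 489.0, 161.8]
0.33 [271.8, 301.3, 376.2, 339.9]
[array([565.1, 269.5,  12. ])]
```

```bash
python3 - <<'E'
from h import *
def plate(c,k=0):
    P=cam(c); d=ctrl.outline_of("park",c)[k]; p=np.argwhere(d["pixels"])[:,::-1]
    X=np.array([onz(P,u,12) for u in p])[:,:2].astype(np.float32); r=cv2.minAreaRect(X); print(c,len(p),np.round(r[0],1),np.round(r[1],1),round(r[2],1))
plate("wrist"); plate("top"); plate("scene")
W=cam("wrist"); im=cv2.imread("pics/p1.png").astype(int); g=im.sum(2)//3
print("rows"); 
for v in range(72,104,2): print(v,g[v,424:484:2].tolist())
E
```

```text
wrist 9727 [562.4 269.3] [100.9  99.2] 85.3
top 650 [583.3 270.8] [95.1 62.7] 84.6
scene 486 [570.4 268. ] [103.1  90.6] 85.5
rows
72 [241, 243, 241, 243, 242, 241, 240, 241, 239, 240, 239, 239, 238, 238, 237, 239, 240, 239, 238, 241, 240, 239, 241, 241, 236, 129, 79, 80, 83, 79]
74 [241, 242, 243, 242, 241, 240, 242, 240, 240, 240, 240, 239, 238, 239, 239, 239, 240, 239, 239, 241, 240, 241, 240, 240, 242, 220, 94, 81, 80, 76]
76 [240, 241, 241, 242, 241, 241, 240, 241, 241, 240, 240, 239, 240, 240, 241, 242, 241, 239, 239, 241, 243, 241, 240, 241, 240, 242, 177, 81, 83, 78]
78 [240, 241, 241, 241, 241, 240, 240, 241, 240, 242, 241, 241, 241, 242, 242, 203, 152, 153, 162, 172, 245, 241, 241, 241, 240, 241, 235, 130, 78, 80]
80 [241, 242, 243, 241, 241, 241, 241, 242, 242, 242, 242, 242, 219, 175, 144, 155, 167, 180, 191, 253, 255, 253, 240, 240, 238, 240, 240, 219, 90, 75]
82 [241, 242, 243, 243, 242, 242, 241, 242, 244, 242, 190, 157, 152, 158, 169, 184, 198, 210, 218, 255, 255, 253, 240, 242, 241, 239, 240, 241, 159, 76]
84 [241, 242, 243, 243, 243, 243, 243, 215, 155, 151, 161, 16
[... 780 characters left out ...]
2, 241, 241, 240, 240, 238, 240, 240, 240, 240, 240, 240, 239, 240, 237, 238, 239]
96 [202, 205, 199, 201, 200, 202, 223, 239, 242, 242, 242, 241, 241, 241, 241, 242, 240, 239, 240, 239, 239, 239, 241, 242, 239, 240, 241, 239, 240, 240]
98 [235, 212, 218, 236, 238, 240, 242, 241, 243, 243, 242, 242, 241, 242, 241, 241, 240, 240, 239, 240, 240, 241, 240, 242, 241, 240, 241, 239, 239, 240]
100 [242, 243, 242, 241, 239, 240, 241, 241, 242, 243, 242, 241, 242, 242, 242, 241, 239, 239, 239, 239, 241, 241, 241, 241, 240, 239, 240, 240, 241, 239]
102 [242, 242, 243, 241, 239, 240, 241, 241, 241, 241, 243, 243, 241, 241, 241, 240, 239, 240, 239, 239, 239, 241, 240, 239, 240, 239, 240, 240, 238, 239]
```

```bash
python3 - <<'E'
from h import *
W=cam("wrist"); print(onz(W,(464.5,81.2),90),onz(W,(462,82),90),ctrl.get_obs()["ee_pos"])
E
```

```text
[564.29539077 271.2075699   90.        ] [563.38768994 269.48354027  90.        ] [557.14794542 119.16470158 163.12057278]
```

Request:
apply_moves --targets '[{"tx":0.001,"ty":0.015,"tz":0,"spin":0},{"tx":0.002,"ty":0.04,"tz":0,"spin":0},{"tx":0.003,"ty":0.07,"tz":0,"spin":0},{"tx":0.005,"ty":0.1,"tz":0,"spin":0},{"tx":0.0065,"ty":0.125,"tz":0,"spin":0},{"tx":0.0065,"ty":0.143,"tz":0,"spin":0},{"tx":0.0065,"ty":0.1505,"tz":0,"spin":0},{"tx":0.0065,"ty":0.1505,"tz":0,"spin":0}]'

```text
t: 23.8
ee_pos: [563.6, 270.6, 163.5]
orientation: [-1.201, -2.903, 0.0]
ft_force: [-0.5, 0.0, -2.0]
width: 39.9
grasp_force: 30.0
```

```bash
python3 - <<'E'
from h import *
o=ctrl.get_obs(); print({k:np.round(o[k],2) for k in ("t","ee_pos","ft_force","moment","width")})
# plate again from straight above, plus top camera for the picture-independent check
for c in ("wrist",):
    P=cam(c); ctrl.get_image(c)
    for d in ctrl.outline_of("park",c)[:1]:
        p=np.argwhere(d["pixels"])[:,::-1]; X=np.array([onz(P,u,12) for u in p])[:,:2].astype(np.float32); r=cv2.minAreaRect(X); print(d["score"],d["box"],np.round(r[0],1),np.round(r[1],1),round(r[2],1)); print(np.round(cv2.boxPoints(r)))
E
```

```text
{'t': np.float64(23.8), 'ee_pos': array([563.62, 270.62, 163.47]), 'ft_force': array([-0.48,  0.01, -2.  ]), 'moment': array([-0.05, -0.03, -0.02]), 'width': np.float64(39.94)}
0.58 [259.3, 145.9, 383.6, 214.9] [564.3 272.2] [98.7 98.7] 85.3
[[511. 227.]
 [609. 219.]
 [618. 317.]
 [519. 325.]]
```

Request:
apply_moves --targets '[{"tx":0,"ty":0,"tz":-0.006,"spin":0},{"tx":0,"ty":0,"tz":-0.012,"spin":0},{"tx":0,"ty":0,"tz":-0.018,"spin":0},{"tx":0,"ty":0,"tz":-0.022,"spin":0},{"tx":0,"ty":0,"tz":-0.026,"spin":0},{"tx":0,"ty":0,"tz":-0.029,"spin":0},{"tx":0,"ty":0,"tz":-0.032,"spin":0},{"tx":0,"ty":0,"tz":-0.032,"spin":0}]'

```text
t: 24.7
ee_pos: [563.7, 269.7, 131.3]
orientation: [-1.203, -2.902, 0.001]
ft_force: [-0.8, -0.9, -2.3]
width: 40.0
grasp_force: 30.0
```

Request:
apply_moves --targets '[{"tx":0,"ty":0,"tz":-0.001,"spin":0},{"tx":0,"ty":0,"tz":-0.002,"spin":0},{"tx":0,"ty":0,"tz":-0.004,"spin":0},{"tx":0,"ty":0,"tz":-0.006,"spin":0},{"tx":0,"ty":0,"tz":-0.008,"spin":0},{"tx":0,"ty":0,"tz":-0.01,"spin":0},{"tx":0,"ty":0,"tz":-0.01,"spin":0},{"tx":0,"ty":0,"tz":-0.01,"spin":0}]'

```text
t: 25.5
ee_pos: [563.9, 269.7, 121.6]
orientation: [-1.203, -2.902, 0.0]
ft_force: [-0.5, 0.1, -2.2]
width: 40.1
grasp_force: 30.0
```

The bore is over the post (bottom at about z = 73) with no load. I'll lower it further.

Request:
apply_moves --targets '[{"tx":0,"ty":0,"tz":-0.004,"spin":0},{"tx":0,"ty":0,"tz":-0.008,"spin":0},{"tx":0,"ty":0,"tz":-0.012,"spin":0},{"tx":0,"ty":0,"tz":-0.016,"spin":0},{"tx":0,"ty":0,"tz":-0.02,"spin":0},{"tx":0,"ty":0,"tz":-0.025,"spin":0},{"tx":0,"ty":0,"tz":-0.03,"spin":0},{"tx":0,"ty":0,"tz":-0.03,"spin":0}]'

```text
t: 26.3
ee_pos: [563.4, 269.5, 90.7]
orientation: [-1.203, -2.901, 0.002]
ft_force: [0.1, 0.4, -2.4]
width: 39.6
grasp_force: 30.0
```

Request:
apply_moves --targets '[{"tx":0,"ty":0,"tz":-0.004,"spin":0},{"tx":0,"ty":0,"tz":-0.008,"spin":0},{"tx":0,"ty":0,"tz":-0.012,"spin":0},{"tx":0,"ty":0,"tz":-0.016,"spin":0},{"tx":0,"ty":0,"tz":-0.02,"spin":0},{"tx":0,"ty":0,"tz":-0.024,"spin":0},{"tx":0,"ty":0,"tz":-0.027,"spin":0},{"tx":0,"ty":0,"tz":-0.027,"spin":0}]'

```text
t: 27.1
ee_pos: [563.6, 269.6, 64.1]
orientation: [-1.203, -2.901, 0.001]
ft_force: [0.7, 0.9, -2.4]
width: 39.9
grasp_force: 30.0
```

Request:
apply_moves --targets '[{"tx":0,"ty":0,"tz":-0.001,"spin":0},{"tx":0,"ty":0,"tz":-0.002,"spin":0},{"tx":0,"ty":0,"tz":-0.003,"spin":0},{"tx":0,"ty":0,"tz":-0.004,"spin":0},{"tx":0,"ty":0,"tz":-0.005,"spin":0},{"tx":0,"ty":0,"tz":-0.005,"spin":0},{"tx":0,"ty":0,"tz":-0.005,"spin":0},{"tx":0,"ty":0,"tz":-0.005,"spin":0}]'

```text
t: 27.9
ee_pos: [564.0, 269.7, 60.7]
orientation: [1.203, 2.902, 0.0]
ft_force: [-2.4, -1.4, 6.3]
width: 39.9
grasp_force: 30.0
```

It has seated on the base at the expected height, with a gentle reaction force. I'll release and rise.

Request:
apply_moves --targets '[{"tx":0,"ty":0,"tz":0.001,"spin":0},{"tx":0,"ty":0,"tz":0.001,"spin":0},{"tx":0,"ty":0,"tz":0.001,"spin":0},{"tx":0,"ty":0,"tz":0.001,"spin":0},{"tx":0,"ty":0,"tz":0.001,"spin":0},{"tx":0,"ty":0,"tz":0.001,"spin":0},{"tx":0,"ty":0,"tz":0.001,"spin":0},{"tx":0,"ty":0,"tz":0.001,"spin":0}]' --gripper -1

```text
t: 28.7
ee_pos: [563.9, 269.7, 60.6]
orientation: [-1.203, -2.902, 0.0]
ft_force: [-0.0, -0.2, 0.1]
width: 87.9
grasp_force: 0.0
```

Request:
apply_moves --targets '[{"tx":0,"ty":0,"tz":0.01,"spin":0},{"tx":0,"ty":0,"tz":0.03,"spin":0},{"tx":0,"ty":0,"tz":0.055,"spin":0},{"tx":0,"ty":0,"tz":0.08,"spin":0},{"tx":0,"ty":0,"tz":0.11,"spin":0},{"tx":0,"ty":0,"tz":0.14,"spin":0},{"tx":0,"ty":0,"tz":0.16,"spin":0},{"tx":0,"ty":0,"tz":0.16,"spin":0}]'

```text
t: 29.5
ee_pos: [565.7, 270.6, 224.7]
orientation: [1.202, 2.898, 0.008]
ft_force: [0.1, -0.0, 0.6]
width: 87.7
grasp_force: 0.0
```

```bash
python3 - <<'E'
from h import *
S=cam("scene"); o=ctrl.get_obs(); print({k:np.round(o[k],2) for k in ("t","ee_pos","ft_force","width")})
ctrl.get_image("scene"); W=cam("wrist"); im=ctrl.get_image("wrist"); cv2.imwrite("pics/end.png",im[:,:,::-1])
for c,P in (("scene",S),("wrist",W)):
    for n,X in(("carriage",(564,270,12)),("carriage_top",(564,270,102))): print(c,n,"expect",np.round(proj(P,X)),[(round(d["score"],2),np.round(d["uv"],1)) for d in ctrl.pinpoint(n,c)][:3])
for n in ("jar","beaker","reagent"): print(n,[(round(d["score"],2),np.round(d["box"])) for d in ctrl.outline_of(n,"scene")][:1])
E
```

```text
{'t': np.float64(29.5), 'ee_pos': array([565.7 , 270.58, 224.72]), 'ft_force': array([ 0.07, -0.02,  0.61]), 'width': np.float64(87.74)}
scene carriage expect [378. 177.] [(0.95, array([379.2, 177.6])), (0.82, array([308.8, 352.4]))]
scene carriage_top expect [380. 155.] [(0.59, array([378.7, 154.8])), (0.56, array([340.5, 329.7]))]
wrist carriage expect [318. 181.] [(0.66, array([319.6, 180.8]))]
wrist carriage_top expect [318. 196.] [(0.68, array([322.2, 194.8]))]
jar [(0.86, array([240., 271., 266., 314.]))]
beaker [(0.9, array([395., 185., 420., 224.]))]
reagent [(0.75, array([342., 267., 374., 312.]))]
```

The carriage's lower end and top both show where a fully seated, upright carriage should be. The glassware hasn't moved and the gripper is clear, so I'm handing in.

```bash
python3 -c "
from workcell import ctrl
print(ctrl.close_job())"
```

```text
the job is handed in; nothing more can be done
None
```

The carriage is off the rod and parked upright and fully down on the post, released, with the glassware standing where it was; on the way I stood it on the bench once to straighten and regrip it, and I handed the job in at about 30 s.

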